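Third hand at the T-joint jig

TASK

I want to screw a T-joint together on the small assembly jig: lay the thin wooden strip from the parts board flat on the jig's bed along the spring fence, centred on the screw slot, let go of it, then take the longest of the three small wooden blocks on that board and, with it flat on the bed and square to the strip, push its end against the middle of the strip so that the strip presses the fence back. Press until the fence's pointers stand between the two engraved marks (about half of the spring travel; never drive the fence to its hard stop), and finish while still gripping and pressing the block steadily there, so that I can drive the screw. Leave everything else where it lies.

Things in the scene. Friction and masses are not known exactly. Their poses are not given: they have to be found in the camera images.
- bed_ref (a point): Point on the fixed jig: on top of its bed (15 mm above the table), at the middle of the unpressed fence's front face. x points along the bed into the fence (the pushing direction), y along the fence to the left, z up. The dark wooden bed spans x -150 to +74, y -85 to +85 mm.
- jig: The same jig; origin 15 mm below bed_ref, same axes. Its fence is an upright aluminium plate on two steel rods: y -60 to +60 mm, 12 mm thick, top 34 mm above the bed, with a 12 mm screw slot at y = 0, open at the top. Behind it (x 42 to 72 mm) stand two fixed wooden spring housings, 34 mm high.
- fence (a joint): Travel of the spring fence in m along bed_ref's +x: 0 unpressed, grows as it is pushed back, hard stop at 0.024 (do not go beyond 0.022). Pushing force in N = 2.4 + 600 x value. Brass pointers at both ends of the fence stand between the two engraved marks of their scales at values 0.006 to 0.016 (6 to 12 N); half-way is 0.011.
- strip_center (a point): Centre of the loose thin wooden strip, 24 (x) x 110 (y) x 14 (z) mm; long axis is its y; starts flat on a thin wooden board (top 8 mm above the table), whose top is 7 mm below this point.
- strip: The same strip; origin at the centre of its underside.
- block_center (a point): Centre of the loose wooden block to press, the longest of the three blocks: 34 (x) x 72 (y) x 22 (z) mm; long axis is its y, the 34 x 22 ends are the joint faces; starts flat on a thin wooden board (top 8 mm above the table), whose top is 11 mm below this point.
- block: The same block; origin at the centre of its underside.
- wide_offcut: Bystander: wooden block 45 x 52 x 18 mm, origin at the centre of its underside. Leave alone.
- short_offcut: Bystander: wooden block 30 x 45 x 30 mm, origin at the centre of its underside. Leave alone.
- rubber_eraser: Bystander: small eraser, 19 x 42 x 13 mm, origin at the centre of its underside. Leave alone.
- tape: Bystander: roll of masking tape lying flat, 96 mm across, 25 mm high, origin at the centre of its underside. Leave alone.

How it is judged (in metres and radians):
On the way, in this order (a step that is already met when the one before it is completed fails the run):
1. the strip lies flat on the bed in front of the fence, roughly centred, and is let go (x of strip_center in the frame of bed_ref between -0.11 and 0.005 m and y of strip_center in the frame of bed_ref between -0.02 and 0.02 m and z of strip_center in the frame of bed_ref between 0.003 and 0.011 m and angle between the x axis of strip_center and the x axis of bed_ref, either way round below 0.3 rad and contact force between the fingers and strip below 0.1 N and linear speed of strip below 0.02 m/s), for 0.2 s.
2. the block, held by the fingers, presses the strip against the fence (contact force between block and strip above 3 N and value of joint fence above 0.003 m and contact force between the fingers and block above 2 N), for 0.2 s.
At the end, for the whole second after the job is handed in: Gripped block presses strip with 5-22 N, fence pushed back 6-16 mm, at rest. Strip flat on bed, within 15 mm of slot centre; block untilted, within 8 mm of bed, 10 mm of slot centre; both square to fence within 0.12 rad. Hard stop never hit, bystanders moved under 20 mm (y of strip_center in the frame of bed_ref between -0.015 and 0.015 m and z of strip_center in the frame of bed_ref between 0.003 and 0.011 m and value of joint fence between 0.006 and 0.016 m and angle between the x axis of strip_center and the x axis of bed_ref, either way round below 0.12 rad and angle between the y axis of block_center and the x axis of bed_ref, either way round below 0.12 rad and angle between each of strip_center, block_center's own z axis and vertical below 0.1 rad and y of block_center in the frame of bed_ref between -0.01 and 0.01 m and z of block_center in the frame of bed_ref between 0.006 and 0.019 m and contact force between block and strip between 5 and 22 N and contact force between the fingers and block above 2 N and linear speed of block below 0.01 m/s); the arm keeps its last pose, push and grip.
It fails at once if the fence is driven to its hard stop (value of joint fence above 0.0225 m).
It fails at once if a bystander (other blocks, eraser, tape) is moved more than 20 mm (distance of any of wide_offcut, short_offcut, rubber_eraser, tape from where it was at the start of the episode above 0.02 m).
It also fails if it takes over 70 s, if anything falls off the work surface, if the arm or the gripper's body presses on something with over 40 N, if the wrist force passes 120 N, or if a joint passes its speed limit or range.

ROBOT

A 6-joint arm with a two-finger parallel gripper is mounted at the origin on the work surface; the furniture and walls round the work are solid. World frame = base frame: x ahead of the robot, y to its left, z up, the work surface at z = 0. Lengths are in m, angles in degrees, forces in N, time in s.
With the tool pointing down it reaches from about 0.325 to 1 m from the base axis. Payload 5.1 kg.
Tool frame: the origin (TCP) lies midway between the tips of the shut fingers; the grasp point (between the pads) lies 19 mm behind it; y points along the fingers, x is the direction in which the jaws open and shut, and the axes are right-handed (so a half turn about y gives the same grasp; the last joint's range is limited). The gripper opens to 85 mm and grips with 20 to 120 N. Pads are 22 mm wide; open, the fingers measure 114 mm over their backs; the gripper's body (76 mm by 85 mm) begins 54 mm behind the grasp point. The pads swing forward as they close: fully open they stand 13 mm farther back than shut.
Start: joints at [-71.711, 7.093, 94.555, -0, 78.352, -4.733], TCP at [0.254, -0.598, 0.193] pointing down, gripper open.
Joint ranges: [-149.61, 149.61], [-58.7, 133.49], [1.44, 155.28], [-77.14, 257.14], [18.33, 153.61], [-166.67, 166.67]. Speed limits (degrees/s): [147.25, 147.25, 180, 180, 180, 180].

INTERFACE

Orientations are given as a 3x3 rotation matrix whose columns are the frame's x, y, z axes.
In Python, from cell import manip, telemetry, eyes gives the robot as it stands. Calls block until the motion is done:
- manip.movep(position, orientation): joint-space move of the TCP to a pose.
- manip.move_linear(position, max_speed=0.15, rotation=None): straight line of the TCP; rotation=None keeps the orientation; max_speed is the mean speed in m/s.
- manip.set_joints(angles): joint-space move.
- manip.move_gripper(opening, squeeze=None): finger opening in m; squeeze is the grip in N (None keeps the last); returns when the fingers have stopped.
- manip.wait(seconds).
- manip.inverse_kinematics(position, orientation): joint angles nearest the present ones, or None.
- telemetry.read_state(): the state.
- eyes.capture(name): name is "scene" or "top" or "wrist"; returns a dict with "pixels" (384x512x3 uint8, red, green, blue), "depth" (384x512 float32, m along the optical axis (not along the pixel's ray), 0 where there is no reading), "mtx" (3x3 intrinsics, pixels), "k1" (the pictures are not rectified: a ray, as slopes to the right and down, at radius r is drawn at 1 + k1 r^2 times it, then the intrinsics apply), "R" (3x3) and "t" (3): a world point X has camera coordinates R X + t. Camera axes: x right, y down, z forward; pixel columns grow to the right and rows downward; lengths in m; the calibration is good to about 2 mm. A picture is of the moment at which its call begins.
A pose or a line that the arm cannot do raises manip.MotionError and nothing moves.
- manip.finish_job(): hands the job in, once; it reports no verdict.
The state is a dict: "time_s": time; "joint_pos": joint angles; "joint_vel": joint speeds; "tau": joint torques, N m; "ee_pos": TCP position; "tcp_rot": TCP orientation; "force": force on the tool from outside, world axes, zero at the start; "moment": the same for the moment, N m; "opening": finger opening in m.
Only numpy, scipy, OpenCV 4.12 (cv2) and the standard library are available. Lean on these libraries where they do the work, as an engineer would, in place of code of your own. Each camera call takes 0.05 s, during which the arm holds its last target.

## Working session

There is one attempt and no reset: what is moved stays moved. The work goes in short steps, each a Python script; the robot and the scene stay as the last script left them, time stands still between calls to the robot, and variables do not carry over. Pictures are saved under pics/ and viewed, and the job is handed in when it is done.

```bash
ls; mkdir -p pics
python3 - <<'E'
from cell import manip, telemetry, eyes
import cv2, pickle
d={}
for n in ["scene","top","wrist"]:
    c=eyes.capture(n); d[n]=c
    cv2.imwrite(f"pics/{n}0.png",c["pixels"][:,:,::-1])
    print(n,c["mtx"].tolist(),c["k1"],c["R"].round(3).tolist(),c["t"])
pickle.dump(d,open("cap0.pkl","wb"))
s=telemetry.read_state();print(s)
E
```

```text
pics
scene [[441.3287661739898, 0.0, 259.1190241783837], [0.0, 441.3287661739898, 187.92652944576082], [0.0, 0.0, 1.0]] -0.09722920662690013 [[0.617, -0.787, 0.017], [-0.448, -0.369, -0.814], [0.647, 0.495, -0.58]] [-0.30094485  0.24871996  1.17715564]
top [[429.6252332864567, 0.0, 255.7449288376637], [0.0, 429.6252332864567, 191.9718345654683], [0.0, 0.0, 1.0]] 0.016697880066920655 [[-0.022, -1.0, 0.022], [-0.998, 0.021, -0.058], [0.058, -0.023, -0.998]] [-0.00677843  0.48252287  1.13844416]
wrist [[327.35277962833186, 0.0, 251.82555262424424], [0.0, 327.35277962833186, 192.39442531347655], [0.0, 0.0, 1.0]] -0.08839283636250998 [[0.391, -0.92, -0.002], [-0.874, -0.372, 0.312], [-0.288, -0.12, -0.95]] [-0.64952158 -0.03939752  0.38011122]
{'time_s': 0.15, 'joint_pos': array([-7.17093005e+01,  7.12511859e+00,  9.46156844e+01,  2.23417210e-04,
        7.83524052e+01, -4.73286110e+00]), 'joint_vel': array([ 0.01568293, -0.07013462, -0.26192019,  0.0579601 ,  0.00388838,
       -0.07185808]), 'tau': array([ 2.50915082e-04, -4.24228191e+01, -3.66012812e+01, -4.14335625e-05,
        4.67921447e-03,  2.78328145e-05]), 'ee_pos': array([ 0.25402443, -0.59772496,  0.19183751]), 'tcp_rot': array([[ 3.91108478e-01, -5.06922783e-04,  9.20344447e-01],
       [-9.20343159e-01,  1.54579683e-03,  3.91108782e-01],
       [-1.62092748e-03, -9.99998677e-01,  1.38031329e-04]]), 'force': array([ 0.07053854, -0.14146682,  0.69108179]), 'moment': array([-0.01982019,  0.0265099 ,  0.00604113]), 'opening': 0.08559633580234728}
```

View pics/top0.png

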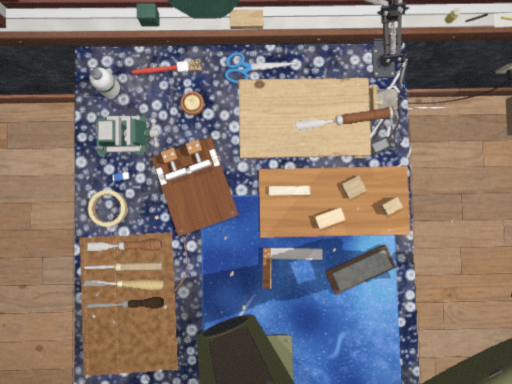

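View pics/scene0.png

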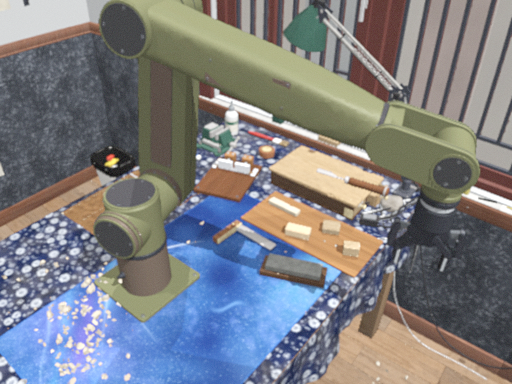

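View pics/wrist0.png

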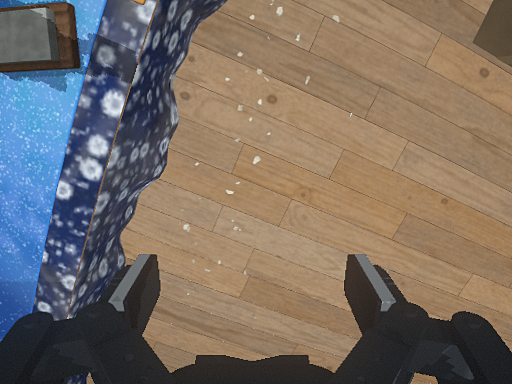

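Top view: the jig is around (195,190) with its fence at about (188,165), and the strip is at (289,190). The blocks are at (329,217), (354,186) and (392,206), and the tape is at (107,208). I'll zoom in and segment.

```bash
cat > h.py <<'E'
import numpy as np, cv2, pickle
def ray(c,uv):
    uv=np.atleast_2d(np.asarray(uv,float)); m=c["mtx"]
    d=np.stack([(uv[:,0]-m[0,2])/m[0,0],(uv[:,1]-m[1,2])/m[1,1]],1)
    s=d.copy()
    for _ in range(20): s=d/(1+c["k1"]*(s**2).sum(1,keepdims=True))
    v=np.c_[s,np.ones(len(s))]@c["R"]
    o=-c["R"].T@c["t"]; return o,v
def onplane(c,uv,z):
    o,v=ray(c,uv); return o+v*((z-o[2])/v[:,2])[:,None]
def project(c,X):
    X=np.atleast_2d(X); p=X@c["R"].T+c["t"]; s=p[:,:2]/p[:,2:]
    s=s*(1+c["k1"]*(s**2).sum(1,keepdims=True)); m=c["mtx"]
    return np.c_[s[:,0]*m[0,0]+m[0,2],s[:,1]*m[1,1]+m[1,2]]
def rect(c,mask,z):
    """min-area rect of largest contour of mask, mapped on plane z"""
    cs,_=cv2.findContours(mask.astype(np.uint8),cv2.RETR_EXTERNAL,cv2.CHAIN_APPROX_NONE)
    k=max(cs,key=cv2.contourArea)[:,0,:]
    P=onplane(c,k,z)[:,:2]
    return cv2.minAreaRect((P*1000).astype(np.float32)),P
def Rdown(yaw):
    """tool y down; jaw axis x at yaw (deg) in world xy"""
    a=np.radians(yaw); x=np.array([np.cos(a),np.sin(a),0]); y=np.array([0,0,-1.]); return np.c_[x,y,np.cross(x,y)]
E
python3 - <<'E'
from h import *
d=pickle.load(open("cap0.pkl","rb")); c=d["top"]; im=c["pixels"][:,:,::-1]
cv2.imwrite("pics/zp.png",cv2.resize(im[155:245,250:415],None,fx=4.8,fy=4.8,interpolation=cv2.INTER_CUBIC))
cv2.imwrite("pics/zj.png",cv2.resize(im[130:240,85:245],None,fx=4.8,fy=4.8,interpolation=cv2.INTER_CUBIC))
for n,uv in dict(strip=(289,190),block=(329,217),wide=(354,186),short=(392,206)).items():
    u,v=uv; print(n,onplane(c,uv,.02)[0].round(3),c["pixels"][v,u],c["depth"][v,u], (ray(c,uv)[0]+ray(c,uv)[1]*c["depth"][v,u])[0].round(3))
E
```

```text
strip [ 0.485 -0.106  0.02 ] [250 238 215] 1.1468616 [ 0.485 -0.106  0.022]
block [ 0.411 -0.211  0.02 ] [250 228 192] 1.1390958 [ 0.411 -0.21   0.028]
wide [ 0.492 -0.281  0.02 ] [209 187 153] 1.1488422 [ 0.492 -0.28   0.025]
short [ 0.437 -0.381  0.02 ] [223 199 162] 1.1340559 [ 0.436 -0.375  0.038]
```

View pics/zp.png

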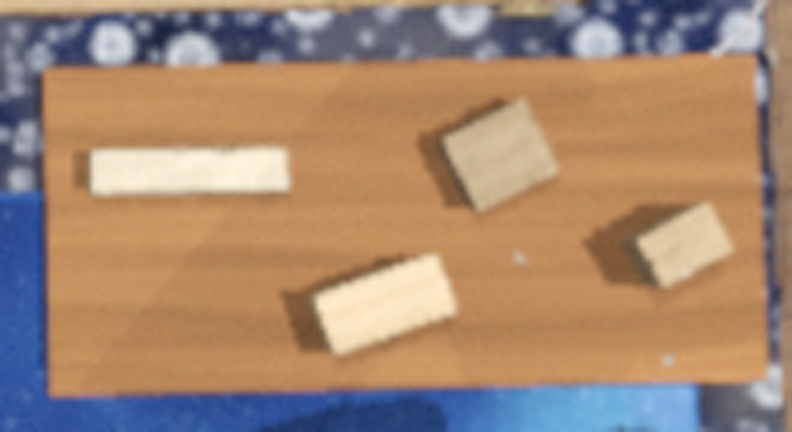

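View pics/zj.png

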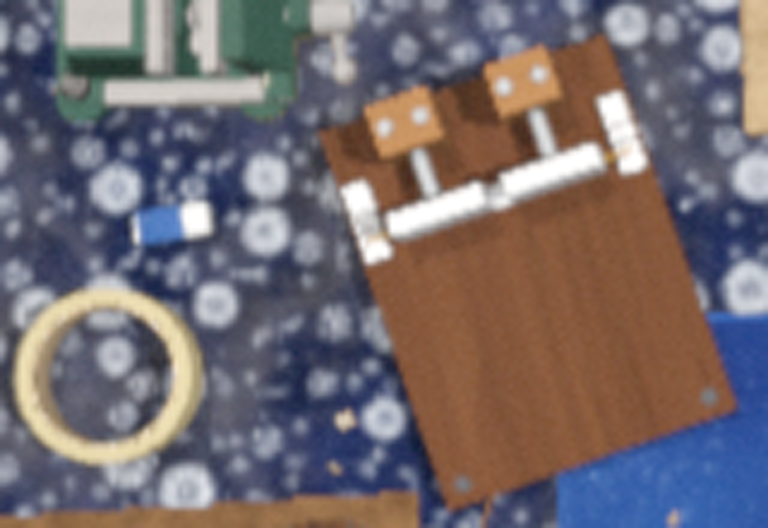

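The zooms show the strip, the longest block (lower, pale), the jig bed's four corners and the white fence with its slot near crop (495,192). Next I'll measure poses.

Run:
```python
from h import *
d=pickle.load(open("cap0.pkl","rb")); c=d["top"]; im=c["pixels"]
s=4.8
cr=np.array([[450,508],[735,408],[605,38],[320,130]])/s+[85,130]-.5
P=onplane(c,cr,.015)[:,:2]; print("bed corners",P.round(4).tolist())
print("sides",[np.linalg.norm(P[i]-P[(i+1)%4]).round(4) for i in range(4)])
# P order: near-left(-150,+85), near-right(-150,-85), far-right(74,-85), far-left(74,85)
L=np.array([[-.15,.085],[-.15,-.085],[.074,-.085],[.074,.085]])
A=L-L.mean(0);B=P-P.mean(0)
H=A.T@B;th=np.arctan2(H[0,1]-H[1,0],H[0,0]+H[1,1]);R=np.array([[np.cos(th),-np.sin(th)],[np.sin(th),np.cos(th)]])
t=P.mean(0)-R@L.mean(0); print("jig yaw",np.degrees(th),"bed_ref",t,"res mm",((L@R.T+t-P)*1000).round(1).tolist())
# fence: white mask at top z=.049
g=im[:,:,:].min(2)
m=np.zeros(g.shape,np.uint8); cv2.fillPoly(m,[np.array([[160,165],[215,155],[215,170],[165,183]])],1)
m=(m>0)&(g>170)
ys,xs=np.nonzero(m); Q=onplane(c,np.c_[xs,ys],.049)[:,:2]; q=(Q-t)@R; print("fence local mm",(q.min(0)*1e3).round(1),(q.max(0)*1e3).round(1))
(ce,sz,an),_=rect(c,cv2.morphologyEx(m.astype(np.uint8),cv2.MORPH_CLOSE,np.ones((5,5))),.049);print("fence rect",ce,sz,an, (np.array(ce)/1e3-t)@R)
# wood parts
hsv=cv2.cvtColor(im,cv2.COLOR_RGB2HSV)
for n,(u,v),z,T in [("strip",(289,190),.022,150),("block",(329,217),.030,150),("wide",(354,186),.026,130),("short",(392,206),.038,130)]:
    w=np.zeros(g.shape,bool); w[v-22:v+23,u-32:u+33]=True
    b=im[:,:,2]; _,lab=cv2.connectedComponents(((b>T-30)&w).astype(np.uint8))
    mm=lab==lab[v,u]
    r,_=rect(c,mm,z); print(n,mm.sum(),r)
```

```text
bed corners [[0.3713, 0.191], [0.423, 0.0325], [0.6319, 0.1013], [0.5829, 0.2606]]
sides [np.float64(0.1666), np.float64(0.22), np.float64(0.1667), np.float64(0.2228)]
jig yaw 17.98478283956322 bed_ref [0.53843847 0.15809887] res mm [[-1.8, 1.7], [-1.0, -1.6], [3.1, -1.2], [-0.4, 1.2]]
fence local mm [-10.  -79.5] [34.4 67.2]
fence rect (552.7203369140625, 156.39715576171875) (43.85069274902344, 146.96188354492188) 18.849918365478516 [ 0.01305861 -0.0060283 ]
strip 409 ((485.2003479003906, -107.30290222167969), (109.75110626220703, 26.74556541442871), 88.81655883789062)
block 381 ((408.753662109375, -211.5869140625), (36.0119743347168, 74.10282897949219), 18.537748336791992)
wide 351 ((490.2198486328125, -279.6801452636719), (46.41779708862305, 54.235816955566406), 25.140939712524414)
short 228 ((437.72705078125, -376.8707275390625), (33.10457229614258, 49.07164764404297), 28.118755340576172)
```

Jig yaw is about 18° with bed_ref near (0.538,0.158). The fence mask picked up the scales, so I'll look closer with the wrist camera over both areas.

Run:
```python
from cell import manip, telemetry, eyes
from h import *
d={}
for yaw,p in [(-72,[.50,.14,.24])]:
    q=manip.inverse_kinematics(p,Rdown(yaw)); print(q)
manip.movep([.46,-.17,.22],Rdown(-72)); manip.wait(.2)
d["parts"]=eyes.capture("wrist"); print(telemetry.read_state()["time_s"])
manip.movep([.49,.142,.22],Rdown(-72)); manip.wait(.2)
d["jig"]=eyes.capture("wrist"); s=telemetry.read_state(); print(s["time_s"],s["joint_pos"],s["ee_pos"])
for n in d: cv2.imwrite(f"pics/w_{n}.png",d[n]["pixels"][:,:,::-1])
pickle.dump(d,open("cap1.pkl","wb"))
```

```text
[ 9.71706242e+00 -1.11680286e+01  1.07810338e+02 -2.54444375e-14
  8.33576909e+01  8.17170624e+01]
2.1333
3.575 [ 1.00256380e+01 -1.18553621e+01  1.10295233e+02 -5.91847416e-03
  8.15560761e+01  8.21236970e+01] [0.49024529 0.14106826 0.22002363]
```

View pics/w_parts.png

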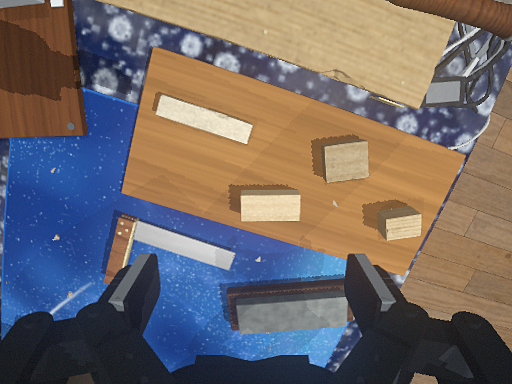

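View pics/w_jig.png

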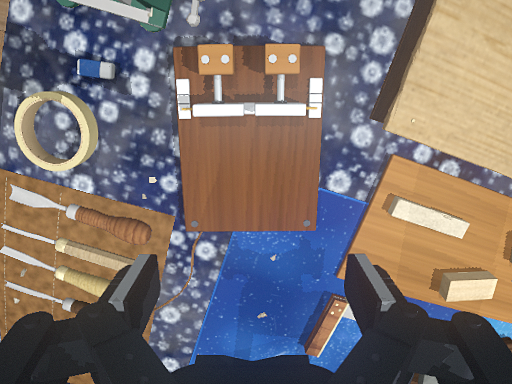

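The wrist views show the fence as a bright bar from (193,109) to (306,109) with the slot at about x=249. Near bed corners are at (186,231) and (317,230). In the parts view, the strip is at (204,119) and the block at (270,206). Measuring with subpixel edges.

Run:
```python
from h import *
d=pickle.load(open("cap1.pkl","rb"))
p=d["parts"]["pixels"][:,:,::-1]; j=d["jig"]["pixels"][:,:,::-1]
a=cv2.resize(p[85:235,145:315],None,fx=4,fy=4,interpolation=cv2.INTER_CUBIC)
b=cv2.resize(j[35:240,165:335],None,fx=4,fy=4,interpolation=cv2.INTER_CUBIC)[:340]
cv2.imwrite("pics/zp2.png",a); cv2.imwrite("pics/zj2.png",b)
c=d["parts"]; im=c["pixels"]
for n,(u,v),z in [("strip",(204,119),.022),("block",(270,208),.030)]:
    w=np.zeros(im.shape[:2],bool); w[v-45:v+45,u-60:u+60]=True
    for T in (150,170,190):
        _,lab=cv2.connectedComponents(((im[:,:,2]>T)&w).astype(np.uint8)); mm=lab==lab[v,u]
        print(n,T,mm.sum(),rect(c,mm,z)[0])
c=d["jig"]
corn=np.array([[186,231],[317,230],[325,46],[175,45]]); print(onplane(c,corn,.015)[:,:2].round(4).tolist())
```

```text
strip 150 1984 ((485.96881103515625, -105.5137939453125), (109.27214813232422, 24.115171432495117), 89.62776947021484)
strip 170 1914 ((486.1055908203125, -105.14360809326172), (108.55203247070312, 23.781352996826172), 89.69510650634766)
strip 190 1746 ((486.00787353515625, -105.5723876953125), (107.70220947265625, 23.339338302612305), 89.55876159667969)
block 150 1492 ((409.75518798828125, -210.5498046875), (32.38545608520508, 70.7165298461914), 17.886127471923828)
block 170 1138 ((409.35089111328125, -210.56048583984375), (32.33647537231445, 70.5247573852539), 19.370912551879883)
block 190 196498 ((368.35357666015625, -209.1553955078125), (562.0308227539062, 864.3351440429688), 17.803579330444336)
[[0.3708, 0.1915], [0.4243, 0.0306], [0.6335, 0.1019], [0.5839, 0.2596]]
```

View pics/zp2.png

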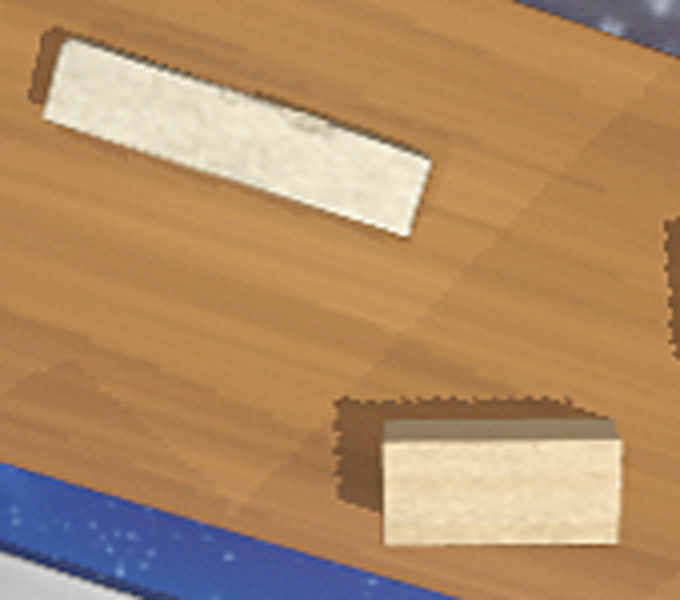

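View pics/zj2.png

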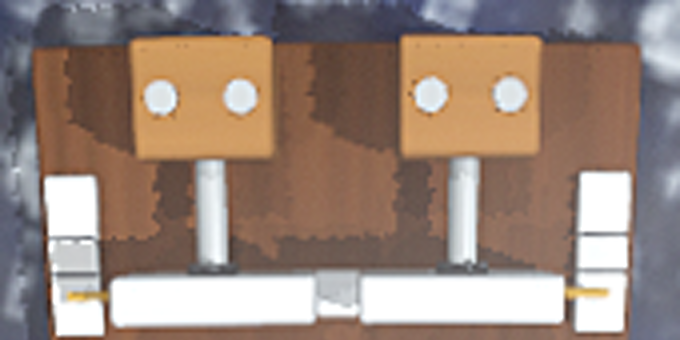

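Run:
```python
from h import *
c=pickle.load(open("cap1.pkl","rb"))["jig"]
def fit(L,P):
    A=L-L.mean(0);B=P-P.mean(0);H=A.T@B;th=np.arctan2(H[0,1]-H[1,0],H[0,0]+H[1,1]);R=np.array([[np.cos(th),-np.sin(th)],[np.sin(th),np.cos(th)]])
    t=P.mean(0)-R@L.mean(0); return np.degrees(th),t,((L@R.T+t-P)*1e3).round(1).tolist()
b=np.array([[186,231],[317,230],[325,46],[175,45]])
Lb=np.array([[-.15,.085],[-.15,-.085],[.074,-.085],[.074,.085]])
Pb=onplane(c,b,.015)[:,:2]; print("bed",fit(Lb,Pb))
f=np.array([[113,327],[563,323],[563,274],[111,278]])/4+[165,35]-.4
Lf=np.array([[0,.06],[0,-.06],[.012,-.06],[.012,.06]])
Pf=onplane(c,f,.049)[:,:2]; print("fence",fit(Lf,Pf)); print("all",fit(np.r_[Lb,Lf],np.r_[Pb,Pf]))
```

```text
bed (np.float64(18.15126236176669), array([0.53923834, 0.15774458]), [[-0.6, 0.3], [-1.1, -0.3], [2.5, -1.9], [-0.8, 2.0]])
fence (np.float64(18.36454440343031), array([0.53817321, 0.15903279]), [[0.1, 0.7], [0.5, -0.4], [0.0, -1.0], [-0.6, 0.7]])
all (np.float64(18.265533648108537), array([0.53869231, 0.15842961]), [[-1.2, 0.6], [-1.4, 0.1], [2.1, -1.0], [-1.5, 2.7], [0.7, 0.1], [0.9, -1.0], [0.4, -1.7], [0.0, 0.1]])
```

Run:
```python
from cell import manip, telemetry, eyes
from h import *
R=Rdown(-0.4)
manip.movep([.486,-.1055,.10],R)
manip.move_gripper(.045,40)
manip.move_linear([.486,-.1055,.0115],.12)
s=telemetry.read_state(); print(s["time_s"],s["ee_pos"],s["force"])
manip.move_gripper(0.0,40)
s=telemetry.read_state(); print(s["time_s"],s["ee_pos"],s["force"],s["opening"])
manip.move_linear([.486,-.1055,.10],.12)
s=telemetry.read_state(); print(s["time_s"],s["force"],s["opening"])
c=eyes.capture("wrist"); cv2.imwrite("pics/w_grip.png",c["pixels"][:,:,::-1])
```

```text
6.4833 [ 0.48671001 -0.10574162  0.01223526] [0.40957708 1.30559066 0.59306546]
6.9833 [ 0.48607468 -0.10550719  0.01164009] [ 0.73832425 -0.4643771  -0.22346348] 0.00014608374077637804
7.875 [ 0.41505425 -0.42305067  0.50898936] -0.0002658146639689507
```

View pics/w_grip.png

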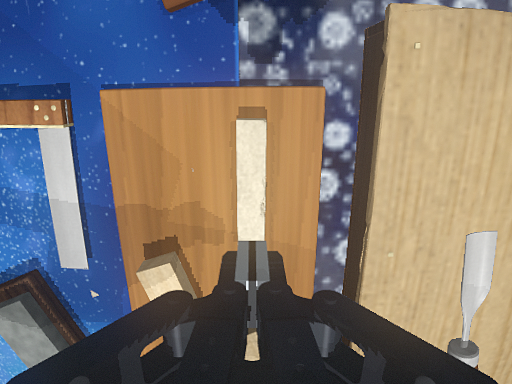

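The grasp missed: the fingers shut completely (opening 0). The strip is still on the board at columns 235–268. I'll check where it lies now, and the finger geometry.

Run:
```python
from cell import manip, telemetry, eyes
from h import *
manip.move_gripper(.045,40)
c=eyes.capture("wrist"); s=telemetry.read_state(); print(s["time_s"],s["ee_pos"],s["opening"],s["joint_pos"])
cv2.imwrite("pics/w_open.png",c["pixels"][:,:,::-1])
t=eyes.capture("top"); cv2.imwrite("pics/t1.png",cv2.resize(t["pixels"][130:260,230:420,::-1],None,fx=4,fy=4))
sc=eyes.capture("scene"); cv2.imwrite("pics/s1.png",cv2.resize(sc["pixels"][130:290,180:400,::-1],None,fx=3.6,fy=3.6))
pickle.dump(dict(w=c,t=t,s=sc),open("cap2.pkl","wb"))
```

```text
8.475 [ 0.48602078 -0.10550695  0.09998726] 0.044846532517086396 [-1.84343866e+01 -8.10218073e+00  1.18875935e+02 -8.32956315e-04
  6.92258090e+01 -1.80367746e+01]
```

View pics/w_open.png

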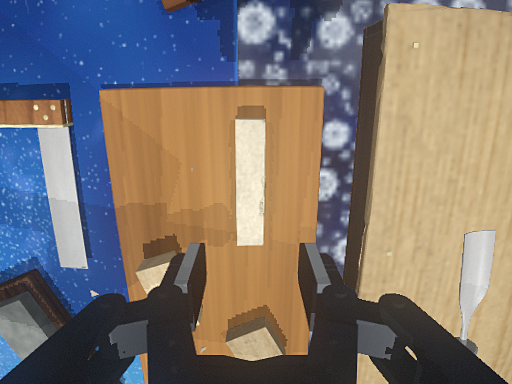

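View pics/t1.png

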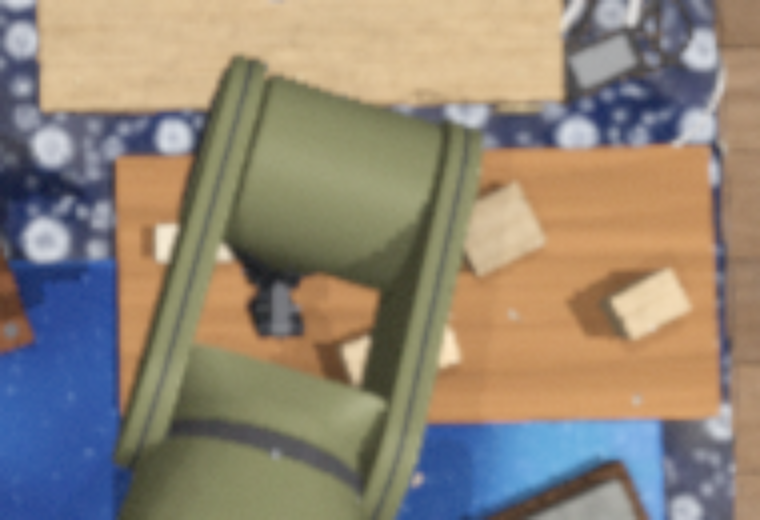

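View pics/s1.png

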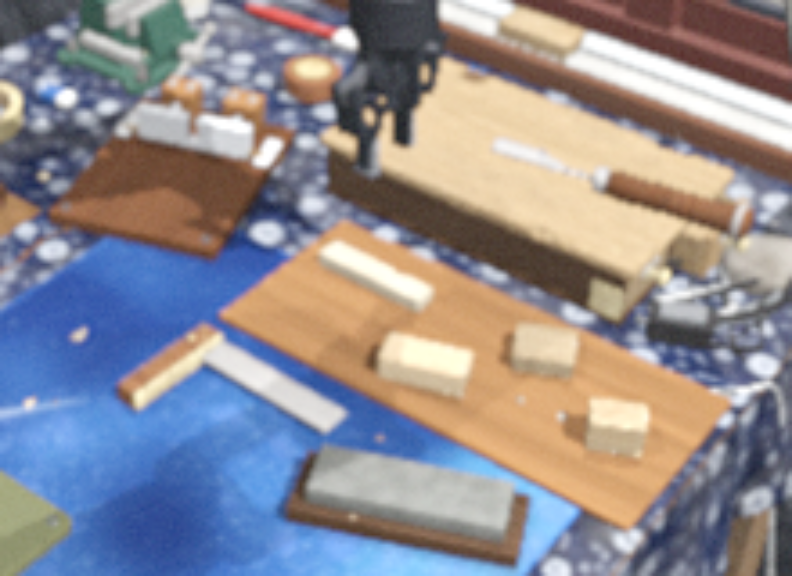

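Run:
```python
from h import *
d=pickle.load(open("cap2.pkl","rb")); c=d["w"]; im=c["pixels"]
for z in (.1,.119,.022): print(z,project(c,[.486,-.1055,z]))
v,u=180,250
w=np.zeros(im.shape[:2],bool); w[100:255,215:290]=True
_,lab=cv2.connectedComponents(((im[:,:,2]>150)&w).astype(np.uint8)); print(rect(c,lab==lab[v,u],.022)[0])
g=cv2.resize(d["s"]["pixels"][140:225,260:320,::-1],None,fx=7,fy=7,interpolation=cv2.INTER_CUBIC); cv2.imwrite("pics/s1f.png",g)
sc=d["s"]; print("tcp in scene",project(sc,[.486,-.1055,.1]), "wristR",c["R"].round(3).tolist(), -c["R"].T@c["t"])
```

```text
0.1 [[250.01327216 225.38872384]]
0.119 [[249.82813509 239.58545264]]
0.022 [[250.51808209 186.85747588]]
((485.49493408203125, -104.67244720458984), (108.64447021484375, 23.703086853027344), 89.41771697998047)
tcp in scene [[285.80573421 184.22185999]] wristR [[1.0, -0.007, -0.0], [-0.007, -0.95, 0.312], [-0.002, -0.312, -0.95]] [ 0.48767577 -0.02548159  0.28012832]
```

View pics/s1f.png

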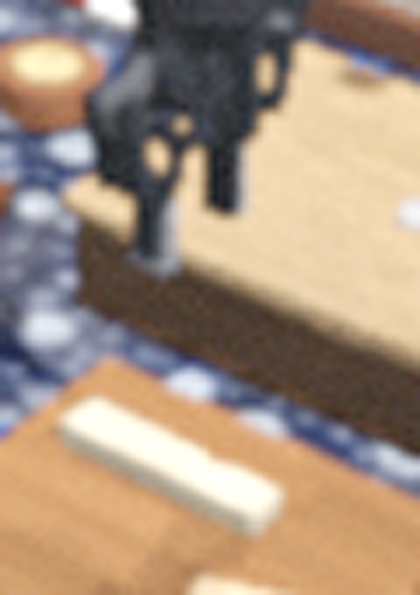

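The strip hasn't moved (within 1 mm). Both cameras show the fingertips well above where the reported TCP projects, so I'll measure the true tip height from depth.

Run:
```python
from h import *
d=pickle.load(open("cap2.pkl","rb"))
for n in "ws":
    c=d[n]; D=c["depth"]; v,u=np.nonzero(D>0); o,r=ray(c,np.c_[u,v]); X=o+r*D[v,u][:,None]
    m=(abs(X[:,0]-.486)<.06)&(abs(X[:,1]+.1055)<.03)&(X[:,2]>.06)
    X=X[m]; uv=np.c_[u,v][m]
    for s in (X[:,0]<.486, X[:,0]>=.486):
        if s.sum(): 
            Y=X[s]; i=np.argsort(Y[:,2])[:8]; print(n,s.sum(),"lowest",Y[i].round(3).tolist()[:6],uv[s][i].tolist()[:3]); 
            k=Y[Y[:,2]<Y[:,2].min()+.02]; print("  range low20mm",k.min(0).round(3),k.max(0).round(3))
```

```text
w 15790 lowest [[0.465, -0.107, 0.139], [0.465, -0.106, 0.139], [0.465, -0.106, 0.14], [0.465, -0.108, 0.14], [0.465, -0.109, 0.14], [0.465, -0.099, 0.14]] [[206, 261], [206, 260], [206, 259]]
  range low20mm [ 0.451 -0.117  0.139] [ 0.465 -0.094  0.159]
w 15594 lowest [[0.51, -0.106, 0.139], [0.51, -0.107, 0.139], [0.51, -0.108, 0.139], [0.51, -0.11, 0.14], [0.51, -0.107, 0.14], [0.51, -0.098, 0.14]] [[298, 259], [298, 260], [298, 263]]
  range low20mm [ 0.509 -0.117  0.139] [ 0.523 -0.094  0.159]
s 953 lowest [[0.462, -0.11, 0.142], [0.457, -0.113, 0.142], [0.456, -0.106, 0.143], [0.457, -0.098, 0.143], [0.463, -0.116, 0.144], [0.463, -0.116, 0.147]] [[283, 177], [283, 178], [281, 177]]
  range low20mm [ 0.448 -0.118  0.142] [ 0.463 -0.098  0.162]
s 275 lowest [[0.51, -0.098, 0.142], [0.514, -0.103, 0.142], [0.513, -0.111, 0.142], [0.509, -0.107, 0.142], [0.51, -0.11, 0.143], [0.519, -0.115, 0.144]] [[289, 169], [291, 169], [293, 170]]
  range low20mm [ 0.506 -0.118  0.142] [ 0.519 -0.096  0.161]
```

Measured: at reported TCP z = 0.100 the real fingertips sit at z ≈ 0.140 (both cameras agree). The axial tool offset is therefore about 35–40 mm different from the description, while the lateral position is fine. I'll calibrate tip offset against opening before descending.

```bash
cat >> h.py <<'E'
def tips(c,s,rad=.06,half=.03):
    """lowest finger points (z minus ee z) seen near TCP, per side of jaw axis"""
    D=c["depth"]; v,u=np.nonzero(D>0); o,r=ray(c,np.c_[u,v]); X=o+r*D[v,u][:,None]
    L=(X-s["ee_pos"])@s["tcp_rot"]   # tool coords; y forward
    m=(abs(L[:,0])<rad)&(abs(L[:,2])<.013)&(L[:,1]<.03)&(L[:,1]>-.1)
    L=L[m]; out=[]
    for q in (L[:,0]<0,L[:,0]>=0):
        Y=L[q]; 
        if len(Y)>10: k=Y[Y[:,1]>np.percentile(Y[:,1],99)-.012]; out.append((np.percentile(Y[:,1],99.7).round(4),k[:,0].min().round(4),k[:,0].max().round(4)))
    return out
E
python3 - <<'E'
from cell import manip, telemetry, eyes
from h import *
for o in (.034,.024,.0):
    manip.move_gripper(o,40); c=eyes.capture("wrist"); s=telemetry.read_state(); print(s["opening"],tips(c,s))
manip.move_gripper(.045,40); c=eyes.capture("wrist"); s=telemetry.read_state(); print(s["opening"],tips(c,s),s["time_s"])
E
```

```text
0.03424600473219272 [(np.float64(-0.0402), np.float64(-0.0296), np.float64(-0.0155)), (np.float64(-0.0409), np.float64(0.0178), np.float64(0.0319))]
0.02388009317476519 [(np.float64(-0.0409), np.float64(-0.0243), np.float64(-0.0106)), (np.float64(-0.041), np.float64(0.0128), np.float64(0.0267))]
-0.0002002387854917242 [(np.float64(-0.0433), np.float64(-0.0127), np.float64(-0.0001)), (np.float64(-0.0429), np.float64(0.0003), np.float64(0.0147))]
0.044878226117063574 [(np.float64(-0.0419), np.float64(-0.0351), np.float64(-0.021)), (np.float64(-0.0416), np.float64(0.0233), np.float64(0.0373))] 10.1583
```

Run:
```python
from cell import manip, telemetry, eyes
from h import *
s=telemetry.read_state()
c=eyes.capture("scene"); D=c["depth"]; v,u=np.nonzero(D>0); o,r=ray(c,np.c_[u,v]); X=o+r*D[v,u][:,None]
L=(X-s["ee_pos"])@s["tcp_rot"]; m=(abs(L[:,0])<.08)&(abs(L[:,2])<.08)&(L[:,1]<.0)&(L[:,1]>-.25); L=L[m]
for a in np.arange(-.2,-.03,.01):
    k=L[(L[:,1]>=a)&(L[:,1]<a+.01)]
    if len(k): print(a.round(3),len(k),"x",k[:,0].min().round(3),k[:,0].max().round(3),"z",k[:,2].min().round(3),k[:,2].max().round(3))
manip.move_gripper(.085); s=telemetry.read_state(); w=eyes.capture("wrist"); print(tips(w,s)); c=eyes.capture("scene")
cv2.imwrite("pics/s2f.png",cv2.resize(c["pixels"][100:200,250:340,::-1],None,fx=6,fy=6,interpolation=cv2.INTER_CUBIC))
print("tcp",(project(c,s["ee_pos"])-[250,100])*6,"tcp+40",(project(c,s["ee_pos"]+[0,0,.04])-[250,100])*6)
manip.move_gripper(.045)
```

```text
-0.2 81 x -0.041 0.01 z -0.041 0.024
-0.19 78 x -0.04 0.013 z -0.039 0.021
-0.18 74 x -0.039 0.016 z -0.04 0.021
-0.17 37 x -0.041 0.009 z -0.038 0.022
-0.16 33 x -0.043 -0.004 z -0.013 0.011
-0.15 106 x -0.069 0.059 z -0.023 0.011
-0.14 83 x -0.068 0.065 z -0.02 0.01
-0.13 73 x -0.067 0.06 z -0.021 0.013
-0.12 78 x -0.063 0.061 z -0.019 0.014
-0.11 58 x -0.06 0.066 z -0.018 0.011
-0.1 65 x -0.056 0.054 z -0.016 0.01
-0.09 35 x -0.053 0.053 z -0.014 0.011
-0.08 34 x -0.037 0.032 z -0.012 0.011
-0.07 37 x -0.037 0.032 z -0.012 0.011
-0.06 41 x -0.037 0.031 z -0.012 0.01
-0.05 25 x -0.036 0.028 z -0.013 0.007
[(np.float64(-0.0511), np.float64(-0.0553), np.float64(-0.0407)), (np.float64(-0.051), np.float64(0.0429), np.float64(0.0573))]
tcp [[214.84855018 505.30580607]] tcp+40 [[218.88949031 441.45553598]]
```

View pics/s2f.png

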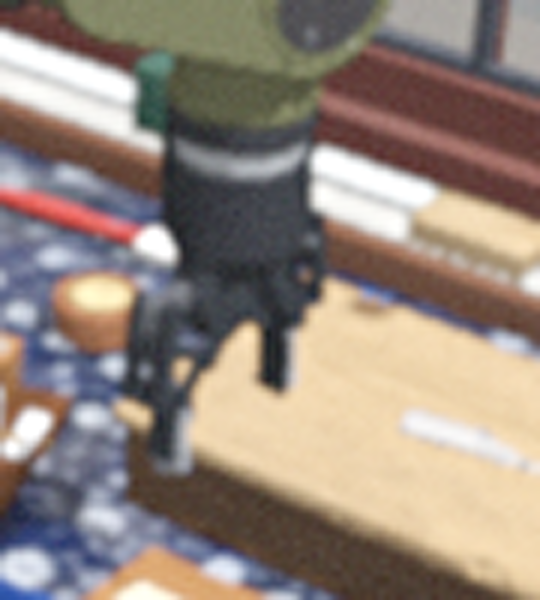

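The 13 mm swing is confirmed (tips at −51 mm when open). The real tip offset is about 40 mm behind the reported TCP at 24–45 mm opening, so I'll descend with that correction in guarded steps.

Run:
```python
from cell import manip, telemetry, eyes
from h import *
x,y=.4858,-.105
f0=telemetry.read_state()["force"]; print(f0)
ok=True
for z in (0.0,-.018,-.024,-.0275):
    manip.move_linear([x,y,z],.1); s=telemetry.read_state(); print(z,s["ee_pos"].round(4),(s["force"]-f0).round(2),s["time_s"])
    if s["force"][2]-f0[2]>6: print("contact"); ok=False; break
c=eyes.capture("wrist"); print(tips(c,s)); cv2.imwrite("pics/w_desc.png",c["pixels"][:,:,::-1])
if ok:
    manip.move_gripper(0.0,40); s=telemetry.read_state(); print(s["opening"],(s["force"]-f0).round(2),s["time_s"])
```

```text
[-0.25903312  1.57153222  0.11955826]
0.0 [ 0.4865 -0.1053  0.0008] [ 0.63 -2.28  0.62] 12.4083
-0.018 [ 0.4854 -0.1049 -0.0182] [ 0.1  -2.64  0.04] 12.7417
-0.024 [ 0.4856 -0.1049 -0.0241] [ 0.24 -1.27  0.42] 12.9917
-0.0275 [ 0.4857 -0.105  -0.0277] [-0.06 -2.26 -0.34] 13.2417
[(np.float64(-0.0334), np.float64(-0.06), np.float64(-0.0132)), (np.float64(-0.0335), np.float64(0.0113), np.float64(0.06))]
0.022430339872463456 [ 0.7  -2.08  1.  ] 13.6083
```

View pics/w_desc.png

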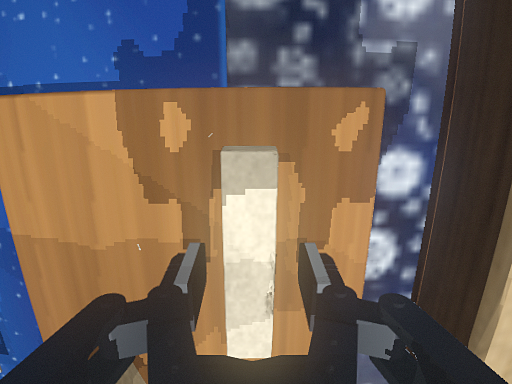

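The fingers now hold the strip (opening 22.4 mm). Next: lift it, carry it to the jig and lay it down.

Run:
```python
from cell import manip, telemetry, eyes
from h import *
B=np.array([.5385,.1585]); th=18.2; a=np.radians(th); ex=np.array([np.cos(a),np.sin(a)])
manip.move_linear([.4858,-.105,.06],.12); s=telemetry.read_state(); print(s["opening"],s["time_s"])
c=eyes.capture("wrist"); cv2.imwrite("pics/w_carry.png",c["pixels"][:,:,::-1])
v,u=200,250
g=c["pixels"][:,:,2]; print(g[200,235:265:5])
w=np.zeros(g.shape,bool); w[60:350,200:300]=True
p=B-.045*ex
manip.movep([*p,.05],Rdown(th)); s=telemetry.read_state(); print(s["opening"],s["ee_pos"],s["time_s"])
c=eyes.capture("wrist"); cv2.imwrite("pics/w_over.png",c["pixels"][:,:,::-1])
pickle.dump(c,open("over.pkl","wb"))
```

```text
0.022507063225464412 14.4917
[163 218 224 209 213 216]
0.02268772468709748 [0.49570144 0.14375745 0.04968308] 15.525
```

View pics/w_carry.png

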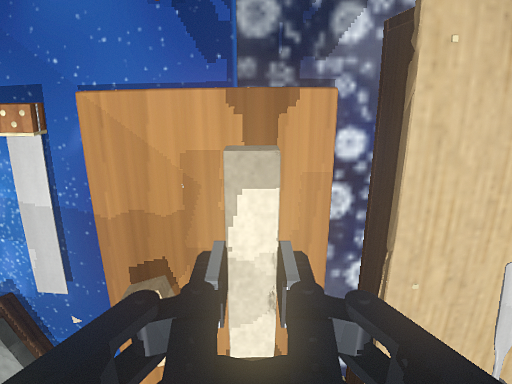

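View pics/w_over.png

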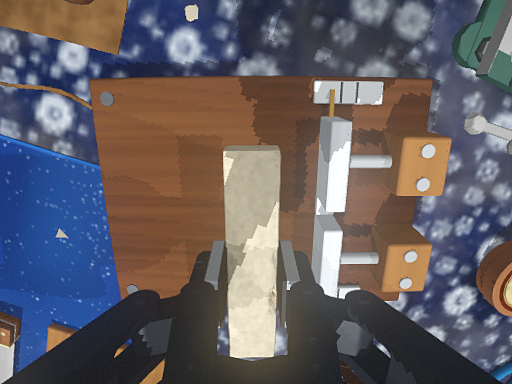

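The strip is held level and parallel to the fence, which is at columns 315–350. I'll check its centring quickly, then lay it down.

Run:
```python
from cell import manip, telemetry, eyes
from h import *
B=np.array([.5385,.1585]); th=18.2; a=np.radians(th); ex=np.array([np.cos(a),np.sin(a)]); ey=np.array([-ex[1],ex[0]])
c=pickle.load(open("over.pkl","rb"))
P=onplane(c,[[224,151],[279,151]],.0497+.0497)[:,:2]; print("far end local",((P-B)@np.c_[ex,ey]*1e3).round(1), "expect y 55")
# slot check on fence top (z .049): slot edges and far end
Q=onplane(c,[[334,117],[332,212]],.049)[:,:2]; print("fence far end, slot edge local",((Q-B)@np.c_[ex,ey]*1e3).round(1))
p=B-.045*ex
f0=telemetry.read_state()["force"]
for z in (-.010,-.0205):
    manip.move_linear([*p,z],.08); s=telemetry.read_state(); print(z,(s["force"]-f0).round(2))
manip.move_gripper(.040,40); manip.wait(.3)
manip.move_linear([*p,.06],.12)
s=telemetry.read_state(); print(s["time_s"],s["opening"])
c=eyes.capture("wrist"); cv2.imwrite("pics/w_laid.png",c["pixels"][:,:,::-1]); pickle.dump(c,open("laid.pkl","wb"))
```

```text
far end local [[-55.4  53.8]
 [-33.3  53.8]] expect y 55
fence far end, slot edge local [[ 0.6 62.9]
 [ 3.6  7.3]]
-0.01 [0.22 0.85 0.35]
-0.0205 [0.81 0.81 1.86]
18.1917 0.039963357106283855
```

View pics/w_laid.png

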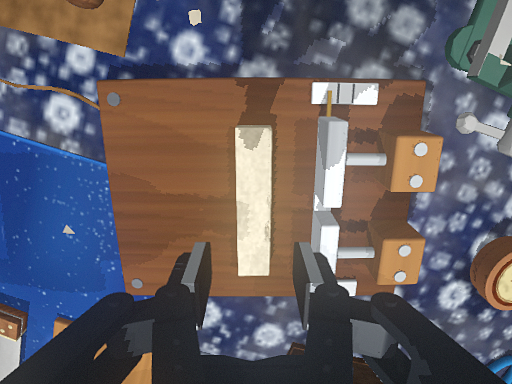

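Run:
```python
from h import *
B=np.array([.5383,.1592]); th=18.2; a=np.radians(th); ex=np.array([np.cos(a),np.sin(a)]); ey=np.array([-ex[1],ex[0]]);E=np.c_[ex,ey]
c=pickle.load(open("laid.pkl","rb")); im=c["pixels"]
w=np.zeros(im.shape[:2],bool); w[110:290,222:285]=True
for T in (120,150):
    _,lab=cv2.connectedComponents(((im[:,:,2]>T)&w).astype(np.uint8)); r,_=rect(c,lab==lab[200,253],.029); print(r,((np.array(r[0])/1e3-B)@E*1e3).round(1))
Q=onplane(c,[[320,117],[347,118],[314,207],[341,209],[313,212]],.049)[:,:2]; print(((Q-B)@E*1e3).round(1))
Pb=onplane(c,[[98,82],[424,80]],.015)[:,:2]; print("bed left corners",((Pb-B)@E*1e3).round(1))
```

```text
((496.9776916503906, 145.11004638671875), (23.97990608215332, 108.51741027832031), 18.40743064880371) [-43.7  -0.5]
((496.9615478515625, 144.77334594726562), (23.51180076599121, 107.85154724121094), 18.32608413696289) [-43.8  -0.8]
[[-5.6 62. ]
 [10.1 61.6]
 [-6.   6.9]
 [11.2  5.5]
 [-6.4  3.5]]
bed left corners [[-147.7   83. ]
 [  70.8   84.7]]
```

The strip lies at local (−44, −0.6) mm and about 0.1° off square. Now the block.

Run:
```python
from cell import manip, telemetry, eyes
from h import *
x,y=.4097,-.2107; R=Rdown(18.5)
manip.movep([x,y,.09],R); manip.move_gripper(.055,70)
c=eyes.capture("wrist"); cv2.imwrite("pics/w_blk.png",c["pixels"][:,:,::-1])
f0=telemetry.read_state()["force"]
ok=True
for z in (0.0,-.020,-.0285):
    manip.move_linear([x,y,z],.12); s=telemetry.read_state(); print(z,s["ee_pos"].round(4),(s["force"]-f0).round(2))
    if s["force"][2]-f0[2]>6: ok=False; print("contact"); break
if ok:
    manip.move_gripper(0.0,70); s=telemetry.read_state(); print(s["opening"],(s["force"]-f0).round(2),s["ee_pos"],s["time_s"])
    if s["opening"]>.028:
        manip.move_linear([x,y,.06],.12); s=telemetry.read_state(); print(s["opening"],s["time_s"])
        c=eyes.capture("wrist"); cv2.imwrite("pics/w_blk2.png",c["pixels"][:,:,::-1]); pickle.dump((c,s),open("blk.pkl","wb"))
```

```text
0.0 [ 0.4103 -0.2111  0.0007] [-1.21 -0.98  0.75]
-0.02 [ 0.4095 -0.2106 -0.0199] [ 0.22 -0.28 -0.91]
-0.0285 [ 0.4096 -0.2106 -0.0283] [-0.65 -0.09 -0.03]
0.03240947857051672 [-1.41  0.61  3.02] [ 0.41042992 -0.21118973 -0.02762541] 21.75
0.032204096308840066 22.6417
```

View pics/w_blk.png

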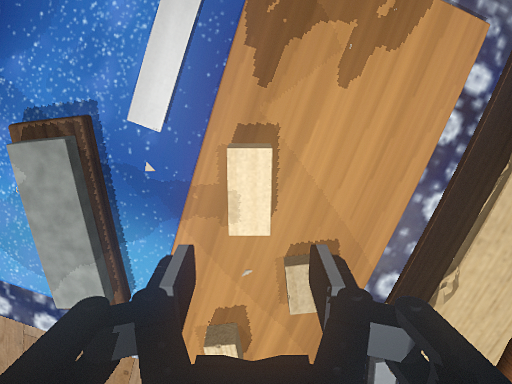

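View pics/w_blk2.png

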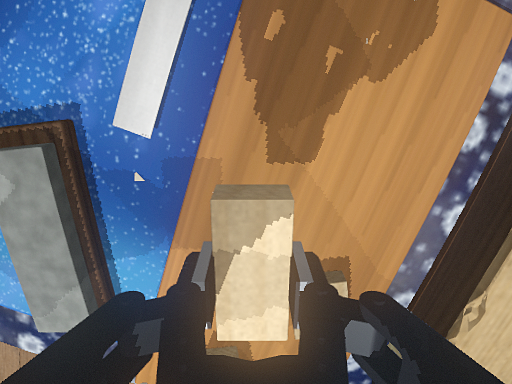

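The block is held square in the jaws. I'll measure how far its end reaches ahead of the TCP, carry it to the near part of the bed and lower it.

Run:
```python
from cell import manip, telemetry, eyes
from h import *
B=np.array([.5384,.1590]); th=18.2; a=np.radians(th); ex=np.array([np.cos(a),np.sin(a)]); ey=np.array([-ex[1],ex[0]]);E=np.c_[ex,ey]
c,s=pickle.load(open("blk.pkl","rb"))
P=onplane(c,[[212,199],[294,199]],s["ee_pos"][2]+.0578); print("block front in tool",((P-s["ee_pos"])@s["tcp_rot"]*1e3).round(1))
R=Rdown(th-90); p=B-.112*ex
print(manip.inverse_kinematics([*p,.06],R))
manip.movep([*p,.06],R); s=telemetry.read_state(); print(s["ee_pos"],s["opening"],s["time_s"])
f0=s["force"]
for z in (0.0,-.014,-.0185,-.0200):
    manip.move_linear([*p,z],.08); s=telemetry.read_state(); print(z,s["ee_pos"].round(4),(s["force"]-f0).round(2),s["time_s"])
    if s["force"][2]-f0[2]>4: print("contact"); break
c=eyes.capture("wrist"); cv2.imwrite("pics/w_low.png",c["pixels"][:,:,::-1]); pickle.dump((c,s),open("low.pkl","wb"))
```

```text
block front in tool [[-14.8 -57.7  36.7]
 [ 17.7 -57.8  36.7]]
[ 9.16841251e+00 -1.20898622e+01  1.26455818e+02 -2.54444375e-14
  6.56340446e+01  8.09684125e+01]
[0.43202714 0.12375133 0.05986613] 0.0321996955836885 24.6917
0.0 [4.325e-01 1.241e-01 4.000e-04] [0.96 1.44 0.72] 25.5917
-0.014 [ 0.4316  0.124  -0.0143] [1.61 1.08 0.  ] 25.9167
-0.0185 [ 0.4319  0.124  -0.0186] [0.1  0.23 0.05] 26.1667
-0.02 [ 0.432  0.124 -0.02 ] [ 0.23  0.16 -0.11] 26.4167
```

View pics/w_low.png

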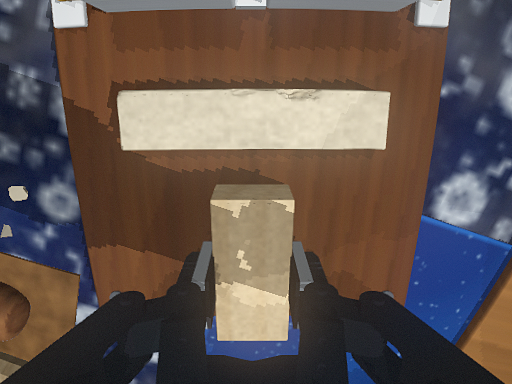

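The block is low on the bed, square to the strip and centred: block column ~253, strip 118–390 (mid 254), slot ~251. Next, push slowly in steps.

Run:
```python
from cell import manip, telemetry, eyes
from h import *
B=np.array([.5384,.1590]); th=18.2; a=np.radians(th); ex=np.array([np.cos(a),np.sin(a)]); ey=np.array([-ex[1],ex[0]]);E=np.c_[ex,ey]
f0=telemetry.read_state()["force"]; out=[]
for x in (-.098,-.085,-.070,-.063,-.060,-.057,-.054):
    manip.move_linear([*(B+x*ex),-.0203],.04); manip.wait(.15); s=telemetry.read_state(); F=s["force"]-f0
    print(x,((s["ee_pos"][:2]-B)@E*1e3).round(1),"F along",(F[:2]@E).round(2),"z",F[2].round(2),s["time_s"])
    if F[:2]@ex<-9: break
c=eyes.capture("wrist"); cv2.imwrite("pics/w_push.png",c["pixels"][:,:,::-1]); pickle.dump((c,s),open("push.pkl","wb"))
```

```text
-0.098 [-98.2   0. ] F along [ 0.23 -0.26] z -1.06 27.1167
-0.085 [-85.2   0. ] F along [ 1.61 -0.63] z -0.04 27.7417
-0.07 [-70.2   0. ] F along [ 0.91 -0.45] z -0.55 28.4167
-0.063 [-62.9  -0. ] F along [ 0.51 -0.5 ] z 0.23 28.8917
-0.06 [-60.6   0.1] F along [-2.6   0.28] z 1.41 29.2917
-0.057 [-57.8   0.1] F along [-4.83 -0.72] z 1.43 29.6917
-0.054 [-55.3   0.1] F along [-5.87 -0.3 ] z 4.1 30.0917
```

View pics/w_push.png

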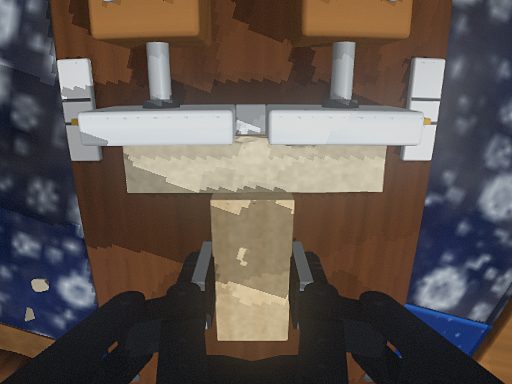

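The fence is being pressed squarely. The pointers at row 122 have just passed the first mark (row ~126) toward the second (row ~100). Continuing to mid-range.

Run:
```python
from cell import manip, telemetry, eyes
from h import *
B=np.array([.5384,.1590]); th=18.2; a=np.radians(th); ex=np.array([np.cos(a),np.sin(a)]); ey=np.array([-ex[1],ex[0]]);E=np.c_[ex,ey]
c,s=pickle.load(open("push.pkl","rb")); f0=np.zeros(3)
for x in (-.0515,-.0495,-.048):
    manip.move_linear([*(B+x*ex),-.0203],.03); manip.wait(.3); s=telemetry.read_state(); F=s["force"]
    print(x,((s["ee_pos"][:2]-B)@E*1e3).round(1),s["ee_pos"][2].round(4),"F along",(F[:2]@E).round(2),"z",F[2].round(2),s["opening"],s["time_s"])
    if F[:2]@ex<-9.5: break
c=eyes.capture("wrist"); cv2.imwrite("pics/w_push2.png",c["pixels"][:,:,::-1]); pickle.dump((c,s),open("push2.pkl","wb"))
z=c["pixels"][40:170,:,::-1]; cv2.imwrite("pics/z_push2.png",np.hstack([cv2.resize(z[:,40:130],None,fx=4,fy=4,interpolation=cv2.INTER_CUBIC),cv2.resize(z[:,390:480],None,fx=4,fy=4,interpolation=cv2.INTER_CUBIC)]))
```

```text
-0.0515 [-53.6   0.1] -0.0206 F along [-9.33 -0.65] z 5.83 0.032668870920372774 30.6917
-0.0495 [-52.3   0.1] -0.0206 F along [-12.11   0.4 ] z 8.1 0.03262468309693463 31.2417
```

View pics/w_push2.png

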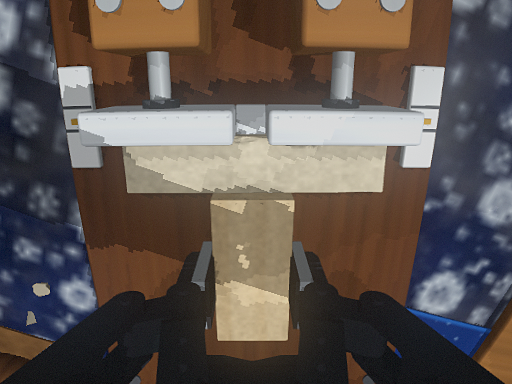

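View pics/z_push2.png

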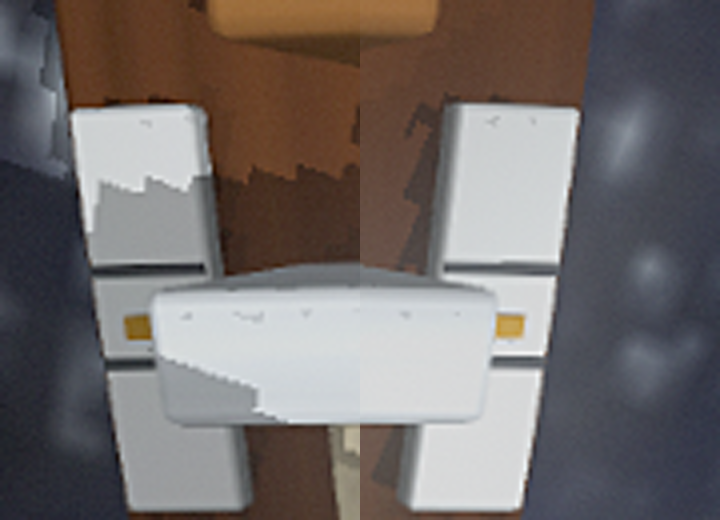

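Pointers sit between the marks: marks at rows 268 and 363 in the zoom, pointer at 326, so about 9.9 mm travel. I'll check steadiness, flatness, squareness and the bystanders before handing in.

Run:
```python
from cell import manip, telemetry, eyes
from h import *
B=np.array([.5384,.1590]); th=18.2; a=np.radians(th); ex=np.array([np.cos(a),np.sin(a)]); ey=np.array([-ex[1],ex[0]]);E=np.c_[ex,ey]
manip.wait(1.0); s=telemetry.read_state(); print(s["time_s"],((s["ee_pos"][:2]-B)@E*1e3).round(2),(s["force"][:2]@E).round(2),s["force"][2].round(2),s["opening"],abs(s["joint_vel"]).max().round(3))
c=eyes.capture("wrist"); D=c["depth"]
z=c["pixels"][40:170,:,::-1]; cv2.imwrite("pics/z_fin.png",np.hstack([cv2.resize(z[:,40:130],None,fx=4,fy=4),cv2.resize(z[:,390:480],None,fx=4,fy=4)]))
for n,(u0,u1,v0,v1) in dict(block=(218,286,208,330),strip=(135,375,155,185)).items():
    v,u=np.mgrid[v0:v1,u0:u1].reshape(2,-1); o,r=ray(c,np.c_[u,v]); X=o+r*D[v,u][:,None]; X=X[D[v,u]>0]
    l=np.c_[(X[:,:2]-B)@E,X[:,2]]; k,*_=np.linalg.lstsq(np.c_[l[:,:2],np.ones(len(l))],l[:,2],rcond=None); print(n,"top z",np.median(l[:,2]).round(4),"slopes",k[:2].round(3))
L=onplane(c,[[126,192],[383,192]],.029)[:,:2]; print("strip rear edge ends local",((L-B)@E*1e3).round(1))
K=onplane(c,[[212,201],[294,201],[288,341],[217,341]],.037)[:,:2]; print("block corners local",((K-B)@E*1e3).round(1).tolist())
t=eyes.capture("top"); cv2.imwrite("pics/t_fin.png",t["pixels"][:,:,::-1])
t0=pickle.load(open("cap0.pkl","rb"))["top"]["pixels"].astype(int)
df=abs(t["pixels"].astype(int)-t0).mean(2)
for n,(u,v) in dict(wide=(354,186),short=(392,206),tape=(107,208),eraser=(121,177)).items(): print(n,df[v-18:v+18,u-20:u+20].mean().round(2))
```

```text
32.2917 [-52.26   0.08] [-12.03  -0.45] 7.97 0.03226530125669953 0.054
block top z 0.0361 slopes [0.001 0.001]
strip top z 0.0281 slopes [0.008 0.002]
strip rear edge ends local [[-13.4  53. ]
 [-13.3 -56.2]]
block corners local [[-14.5, 15.4], [-14.5, -17.2], [-85.4, -17.7], [-85.4, 16.1]]
wide 9.55
short 9.38
tape 35.28
eraser 24.32
```

View pics/z_fin.png

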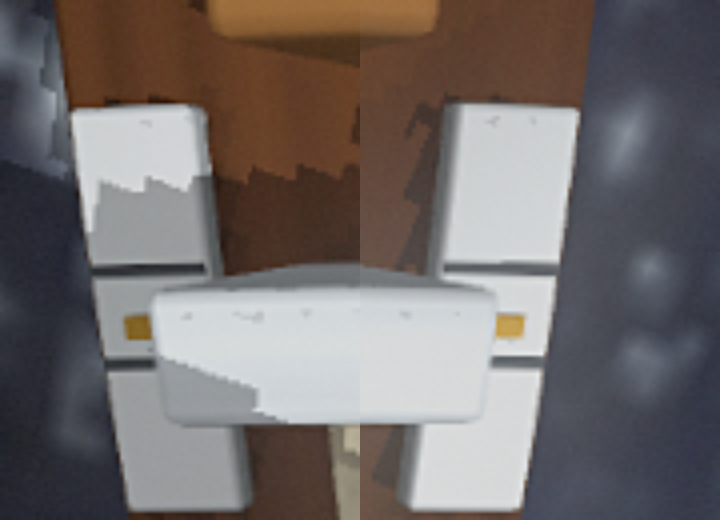

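View pics/t_fin.png

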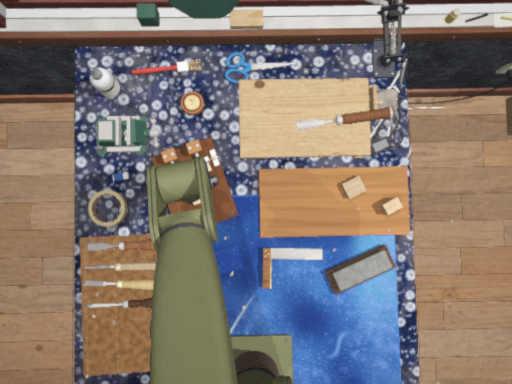

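Everything is steady. The pointers are unchanged, both parts are flat, and the bystanders are at their original pixels; the larger image difference at the tape and eraser is the arm's shadow. Handing in.

Run:
```python
from cell import manip, telemetry
manip.finish_job(); print(telemetry.read_state()["time_s"])
```

```text
the job is handed in; nothing more can be done
the job is handed in; nothing more can be done
```

I laid the strip flat along the fence and let go of it. I then pushed the longest block's end against the strip's middle, and handed in at about 32 s with the block still gripped and pressing.

**Problem on the way:** the first grasp of the strip closed on nothing. Depth from two cameras showed the real fingertips about 40 mm behind the reported TCP, not at it as described. I corrected for that and every later grasp held. The strip moved less than 1 mm in the miss.

**Last checks:**
- **Fence:** both pointers stand between the marks at about 10 mm of travel, unchanged over a 1 s wait.
- **Push:** the wrist reads 12 N along the push and 8 N upward. The spring formula gives only about 8.3 N at that travel. I put the rest down to friction on the bed, but did not check it separately.
- **Block:** its top is level, it is square to the fence, and it sits within about 1 mm of the slot centre. The grip is held (70 N commanded).
- **Strip:** it is flat and parallel to the fence, and about 1.6 mm off the slot centre.
- **Bystanders:** the other blocks, eraser and tape look unmoved in the top view. The image difference was larger at the tape and eraser, which I judged by eye to be the arm's shadow.

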